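# Unhook the scraper and clear the plaster slab

### The arm

A 6-joint arm with a two-finger parallel gripper is mounted at the origin on a cart in front of the work surface, level with it; the furniture and walls round the work are solid. World frame = base frame: x ahead of the robot, y to its left, z up, the work surface at z = 0. Lengths are in m, angles in rad, forces in N, time in s.
With the tool pointing down it reaches from about 0.3 to 0.875 m from the base axis. Payload 6.4 kg.
Tool frame: the origin (TCP) lies midway between the tips of the shut fingers; the grasp point (between the pads) lies 19 mm behind it (arm.tcp_to_grasp is the distance from the TCP to the grasp point, in m); y points along the fingers, x is the direction in which the jaws open and shut, and the axes are right-handed (so a half turn about y gives the same grasp; the last joint's range is limited). The gripper opens to 88 mm and grips with 3 to 60 N. Pads are 18 mm wide; open, the fingers measure 123 mm over their backs; the gripper's body (75 mm by 187 mm) begins 45 mm behind the grasp point.
Start: joints at [-0.206, 0.181, 1.607, -0, 1.354, -0.206], TCP at [0.575, 0, 0.239] pointing down, gripper open.
Joint ranges: [-2.99, 2.99], [-0.89, 2.07], [0.3, 2.58], [-1.14, 4.28], [0, 2.63], [-3.12, 3.12]. Speed limits (rad/s): [2.57, 2.57, 3.01, 3.14, 3.14, 3.14].

### API

Orientations are given as a unit quaternion [x, y, z, w].
In Python, from bench import arm gives the robot as it stands.
- The arm moves only by the shell command python3 -m pendant 'ROWS'. ROWS is a JSON object of lists of equal length, an entry for each row: "claw": the opening in per cent of the stroke, from 0 (shut) to 100 (fully open); "translation": the shift along the tool's x, y, z in mm, a list of three; "spin": the turn about the tool's y in degrees. A call has 1 to 20 rows; each row is the pose to reach, as a shift and turn from the pose commanded when the call began, along the tool's axes at that moment; what a row does not reach only later rows make up. A row lasts 1/8 s, in which the tool goes at most 62.5 mm and 10.7 degrees, less where a joint would pass 70% of its speed; a pose out of reach is approached as far as the arm can. A call with a gripper value outside its range is refused whole. The fingers move at their own pace and stop on an object; the grip force is fixed at half the most. Time passes only in rows, so rows that repeat a pose let the fingers close. It gives the time, the measured TCP pose, the force and the opening at its end, in the units of the state.
- arm.get_obs(): the state, without advancing time (a new reading comes with each control period).
- arm.snapshot(name): name is "scene" or "side" or "wrist"; returns a dict with "pixels" (384x512x3 uint8, red, green, blue), "range_z" (384x512 float32, m along the optical axis (not along the pixel's ray), 0 where there is no reading), "vfov" (degrees; the focal length in pixels is half the picture's height over the tangent of half this angle, whatever the lens; pixels are square), "cx", "cy" (the principal point, pixels), "R" (3x3) and "t" (3): a world point X has camera coordinates R X + t. Camera axes: x right, y down, z forward; pixel columns grow to the right and rows downward; lengths in m; the calibration is good to about 2 mm. A picture is of the moment at which its call begins.
- arm.finish_job(): hands the job in, once; it reports no verdict.
The state is a dict: "time": time; "joints": joint angles; "qd": joint speeds; "tau": joint torques, N m; "tool_pos": TCP position; "ee_rot": TCP orientation; "contact_force": force on the tool from outside, world axes, zero at the start; "wrist_torque": the same for the moment, N m; "gripper_width": opening from 0.0 (shut) to 1.0 (fully open).
Only numpy, scipy, OpenCV 4.12 (cv2) and the standard library are available. Lean on these libraries where they do the work, as an engineer would, in place of code of your own. Each camera call takes 0.05 s, during which the arm holds its last target.

### The job

Lift the scraper up and off its hook without forcing it: the lip at the hook's end lets it pass only when it is raised almost as far as the slot allows. Press its sole gently down on the marble slab (about 10 N, more than its own weight; where the sole sits must be felt), and with it push all three plaster chips off the slab into the wooden tray, never touching the chips with the robot itself. Then leave the scraper standing upright on the slab, released, and leave the bowl, spatula and brush where they are.

Things in the scene. Friction and masses are not known exactly. Their poses are not given: they have to be found in the camera images.
- scraper: Upright scraper hanging on the hook: wooden handle plate 10 thick (its x), 30 wide (its y), z up along it; below it a foot block 36 (x) by 120 (y), 28 high, flat rubber sole. Origin: middle of the UPPER edge of the slot in the handle, where it hangs; handle top 9 above. The foot is clamped at a setting not measured: sole 116 to 128 below the origin. 0.23 to 0.38 kg.
- grip (a point): On the handle's axis, 12 below the scraper's origin: middle of its slot, 11 wide (y) and 25 high, cut through along x. Grip here across the 30 mm width (y), fingers passing on either side of the hook arm. The clamp collar (22x42 mm) begins 59 below this point at the least, and the foot block's top 76.
- hook_stand: Fixed steel stand: base 100x90x14, post 202 high. Origin under the base's centre. A round arm, 8 mm diameter, runs 90 mm from the post along the stand's -x, its top side 200 above the worktop, its end turned straight up into a lip. The scraper hangs 60 mm along the arm, its x parallel to it.
- hook_tip (a point): Top of the upturned lip at the arm's end, on the lip's axis (8 mm diameter), 12 mm above the arm's top side. The scraper can rise about 17 mm before its slot's lower edge meets the arm from below, so it passes the lip only when lifted nearly all the way.
- slab: Fixed marble slab, 180 (x) by 190 (y) by 14 thick, on rubber feet, its top 36 above the worktop; the chips lie on it. Origin on the worktop under its centre; its +x edge overhangs the near rim of the tray.
- chip_tray: Shallow wooden tray, fixed, 302 (x) by 372 (y), floor 3 high, rim 20 high and about 15 wide (inner space 272 by 342). Origin under its centre, same heading as the slab; its near rim lies just under the slab's +x edge, and its centre is shifted 65 mm to the slab's -y.
- chip_a: White plaster chip, 57x32x8 mm, 25 g, lying flat on the slab. Origin under its centre.
- chip_b: White plaster chip, 51x68x10 mm, 25 g, lying flat on the slab. Origin under its centre.
- chip_c: White plaster chip, 57x32x8 mm, 25 g, lying flat on the slab. Origin under its centre.
- mixing_bowl: Bystander: green mixing bowl, 97 mm across, 49 high (mm). Origin under its centre. Leave alone.
- spatula: Bystander: slim modelling spatula, 200 mm long, lying flat (mm). Origin under its centre. Leave alone.
- dust_brush: Bystander: broad wooden dust brush, 60x205x16, lying flat (mm). Origin under its centre. Leave alone.
Not all that is in view belongs to the job. Leave any black look-alike of the chip_c alone.

How it is judged:
On the way, in this order (a step that is already met when the one before it is completed fails the run):
1. the scraper is off the hook and clear of the stand (distance between scraper and hook_tip above 0.07 m and contact force between scraper and hook_stand below 0.1 N and contact force between scraper and the fingers above 1 N), for 0.2 s.
2. held in the fingers, the scraper is pressed on the slab with more than 6 N (contact force between scraper and slab above 6 N and contact force between scraper and the fingers above 1 N), for 0.2 s.
At the end, for the whole second after the job is handed in: All three chips lie at rest in the tray (origins inside the rim and lower than 34 mm above the tray's underside; a chip may lean on the rim or slab edge); the scraper stands upright on the slab (within 0.1 rad, its origin above the slab) at rest and released (x of chip_a in the frame of chip_tray between -0.138 and 0.138 m and y of chip_a in the frame of chip_tray between -0.173 and 0.173 m and z of each of chip_a, chip_b, chip_c in the frame of chip_tray below 0.034 m and linear speed of each of chip_a, chip_b, chip_c, scraper below 0.03 m/s and x of chip_b in the frame of chip_tray between -0.138 and 0.138 m and y of chip_b in the frame of chip_tray between -0.173 and 0.173 m and x of chip_c in the frame of chip_tray between -0.138 and 0.138 m and y of chip_c in the frame of chip_tray between -0.173 and 0.173 m and x of scraper in the frame of slab between -0.09 and 0.09 m and y of scraper in the frame of slab between -0.095 and 0.095 m and z of scraper in the frame of slab between 0.146 and 0.172 m and angle between scraper's own z axis and vertical below 0.1 rad); the robot touches nothing.
It fails at once if the scraper is forced against the hook stand (over 40 N) (contact force between scraper and hook_stand above 40 N).
It fails at once if the scraper is banged or pressed on the slab with over 50 N (contact force between scraper and slab above 50 N).
It fails at once if the robot itself touches a chip (contact force between any of the arm, the fingers and chip_a above 0.5 N or contact force between any of the arm, the fingers and chip_b above 0.5 N or contact force between any of the arm, the fingers and chip_c above 0.5 N).
It fails at once if a bystander (bowl, spatula, brush) is moved by over 30 mm (distance of any of mixing_bowl, spatula, dust_brush from where it was at the start of the episode above 0.03 m).
It also fails if it takes over 72 s, if anything falls off the work surface, if the arm or the gripper's body presses on something with over 40 N, if the wrist force passes 120 N, or if a joint passes its speed limit or range.

## Working session

There is one attempt and no reset: what is moved stays moved. The work goes in short steps, Python scripts to look and compute and a shell command to move; the robot and the scene stay as the last step left them, time stands still between calls to the robot, and variables do not carry over. Pictures are saved under pics/ and viewed, and the job is handed in when it is done.

```bash
mkdir -p pics; ls; cat > h.py <<'E'
import numpy as np, cv2
from bench import arm
def snap(n,save=None):
    s=arm.snapshot(n)
    if save: cv2.imwrite('pics/'+save,cv2.cvtColor(s['pixels'],cv2.COLOR_RGB2BGR))
    return s
def cloud(s):
    h,w=s['range_z'].shape; f=h/2/np.tan(np.radians(s['vfov'])/2)
    u,v=np.meshgrid(np.arange(w),np.arange(h)); z=s['range_z']
    P=np.stack([(u-s['cx'])/f*z,(v-s['cy'])/f*z,z],-1)
    return (P-np.array(s['t']))@np.array(s['R'])
E
python3 - <<'E'
from h import *
for n in ['scene','side','wrist']:
    s=snap(n,n+'0.png'); print(n,s['vfov'],s['cx'],s['cy'],np.round(-np.array(s['R']).T@s['t'],3))
    np.savez(n+'0.npz',P=cloud(s),rgb=s['pixels'],z=s['range_z'])
o=arm.get_obs(); print(o, arm.tcp_to_grasp)
E
```

```text
pics
scene 46.38126858346569 255.87133872565184 199.87458738579133 [0.492 0.677 0.95 ]
side 45.83357679606318 250.64129003557858 188.26763169378478 [0.961 0.783 0.962]
wrist 63.07143791138683 251.50707706817846 190.50606619481638 [0.575 0.075 0.385]
{'time': 0.15, 'joints': array([-2.06291674e-01,  1.81368056e-01,  1.60771849e+00, -2.05280695e-05,
        1.35383166e+00, -2.06295800e-01]), 'qd': array([-8.27605036e-05, -1.74601296e-03, -3.45056820e-03,  4.78435770e-04,
       -8.02088826e-04,  1.15052228e-03]), 'tau': array([ 2.17843895e-03, -4.34232402e+01, -3.42173409e+01,  7.02767819e-02,
        3.56537139e-02, -6.69761539e-05]), 'tool_pos': array([5.74605539e-01, 9.84619126e-05, 2.38047339e-01]), 'ee_rot': array([-7.07017566e-01,  4.57142478e-04,  4.63194766e-04,  7.07195686e-01]), 'contact_force': array([-0.34669099,  0.59182581, -0.14444321]), 'wrist_torque': array([-0.01337089, -0.02589457, -0.04345891]), 'gripper_width': 1.0036476445536535} 0.0187
```

View pics/scene0.png

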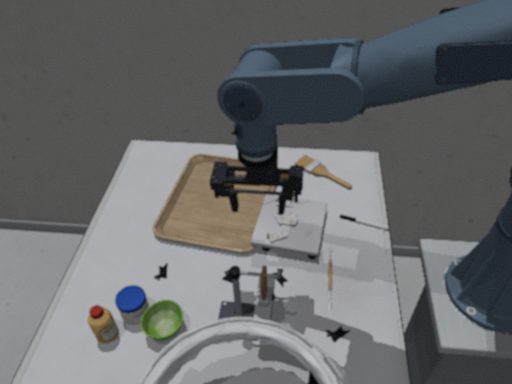

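View pics/side0.png

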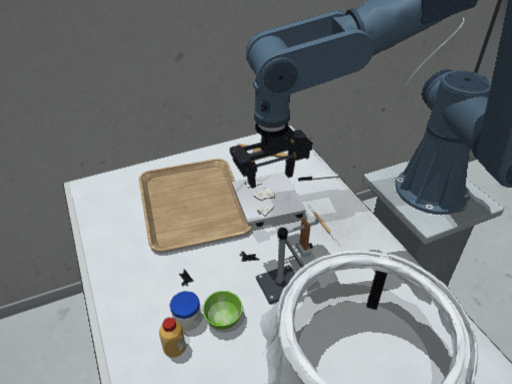

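View pics/wrist0.png

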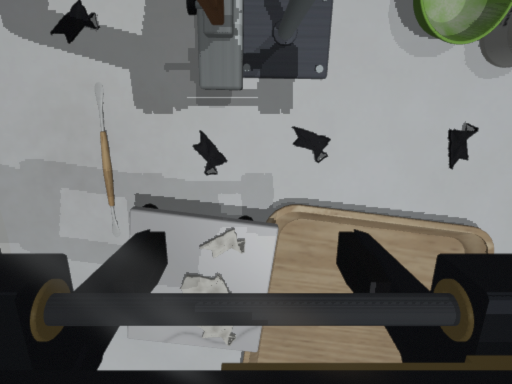

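Three white chips lie on the slab (wrist pixels 222,243; 205,287; 218,330). The black look-alikes are off the slab (75,20; 210,152; 312,140; 460,145). The scraper hangs at about (213,10) in the wrist view, and the post is at (290,30). I'll measure these next.

```bash
python3 - <<'E'
from h import *
d={n:np.load(n+'0.npz') for n in ['scene','side','wrist']}
def rect(n,mask):
    P=d[n]['P'][mask][:,:2].astype(np.float32); return cv2.minAreaRect(P*1000)
for n in d:
    P=d[n]['P'];rgb=d[n]['rgb'].astype(int);z=P[...,2]; ok=d[n]['z']>0
    m=ok&(abs(z-.036)<.005)&(P[...,0]>.35)&(P[...,0]<.6)&(P[...,1]>-.15)&(P[...,1]<.2)
    m=cv2.morphologyEx(m.astype(np.uint8),cv2.MORPH_OPEN,np.ones((3,3)))>0
    print(n,m.sum(), rect(n,m), np.median(z[m]))
    # chips above the slab
    c=ok&(z>.0405)&(z<.052)&(P[...,0]>.35)&(P[...,0]<.6)&(P[...,1]>-.15)&(P[...,1]<.15)&(rgb.min(-1)>110)
    k,l,st,ce=cv2.connectedComponentsWithStats(c.astype(np.uint8))
    for i in range(1,k):
        if st[i,4]>15:
            q=P[l==i]; print('  chip',st[i,4],np.round(ce[i]),np.round(q.min(0),3),np.round(q.max(0),3))
    r=ok&(z>.1)&(z<.25)&(P[...,1]>.14)&(P[...,1]<.4)&(P[...,0]>.4)&(P[...,0]<.75)
    k,l,st,ce=cv2.connectedComponentsWithStats(r.astype(np.uint8))
    for i in range(1,k):
        if st[i,4]>15:
            q=P[l==i]; print('  high',st[i,4],np.round(ce[i]),np.round(q.min(0),3),np.round(q.max(0),3))
E
python3 - <<'E'
import cv2
a=cv2.imread('pics/scene0.png')[255:330,205:305]; b=cv2.imread('pics/side0.png')[215:315,240:340]
c=cv2.imread('pics/wrist0.png')[200:360,110:300]
for n,i,f in [('c1',a,6),('c2',b,6),('c3',c,4)]: cv2.imwrite(f'pics/{n}.png',cv2.resize(i,None,fx=f,fy=f,interpolation=cv2.INTER_CUBIC))
E
```

```text
scene 1484 ((510.94549560546875, -104.06876373291016), (95.66374969482422, 179.25999450683594), 87.9942626953125) 0.03732018893927616
  chip 45 [287. 222.] [ 0.491 -0.15   0.041] [ 0.541 -0.14   0.05 ]
  chip 101 [275. 236.] [ 0.513 -0.116  0.041] [ 0.567 -0.079  0.05 ]
  high 6227 [242. 340.] [0.4  0.14 0.1 ] [0.739 0.387 0.216]
side 1111 ((511.980224609375, -105.4383544921875), (99.41012573242188, 178.20306396484375), 83.96009826660156) 0.035060587809957695
  chip 28 [264. 211.] [ 0.533 -0.105  0.041] [ 0.558 -0.077  0.046]
  high 5326 [325. 283.] [0.4  0.14 0.1 ] [0.75  0.4   0.215]
wrist 6757 ((511.2553405761719, -107.75215148925781), (93.30599212646484, 179.2595977783203), 83.91900634765625) 0.03680605154930616
  chip 553 [224. 244.] [ 0.51  -0.113  0.041] [ 0.566 -0.076  0.045]
  chip 236 [202. 281.] [ 0.488 -0.15   0.041] [ 0.538 -0.139  0.046]
  high 62 [192.   2.] [0.526 0.14  0.115] [0.534 0.145 0.127]
  high 139 [235.   4.] [0.553 0.14  0.107] [0.566 0.147 0.133]
```

View pics/c2.png

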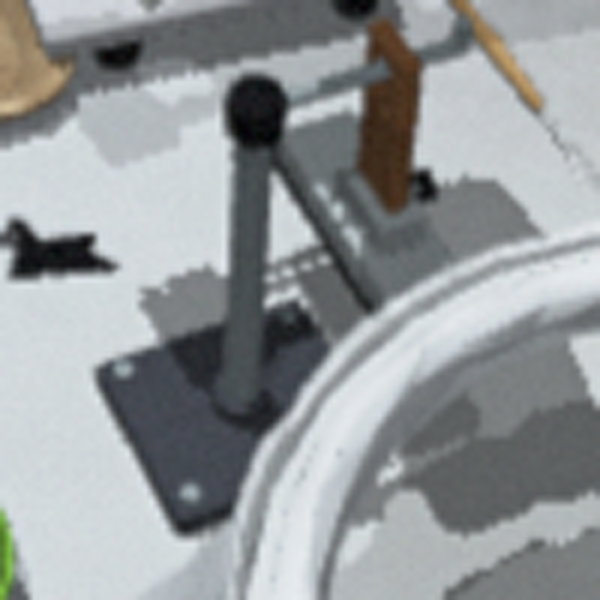

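View pics/c3.png

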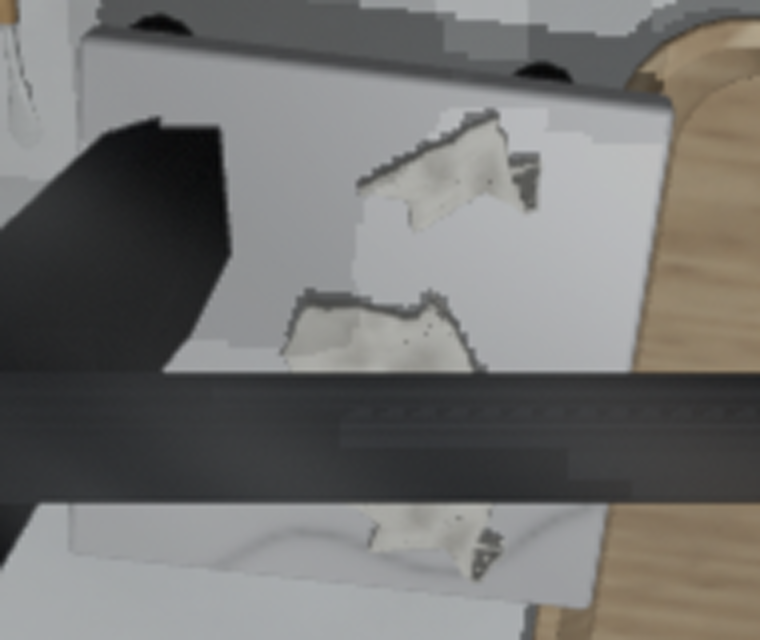

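View pics/c1.png

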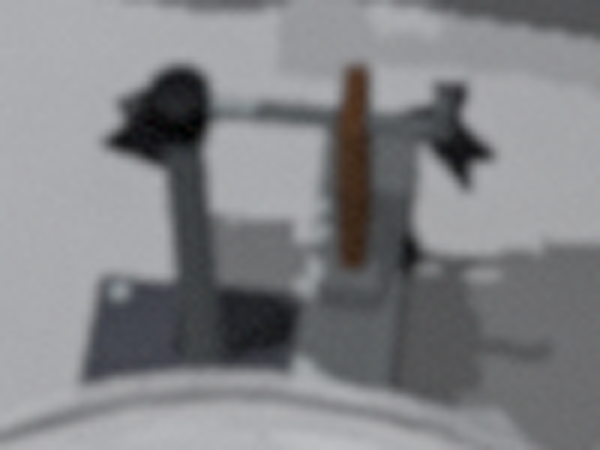

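The side crop shows the scraper hanging on the arm, with its lip at the right end, away from the post. A large white ring-shaped object near the cameras could be an obstacle, so I'll build a top-down height map.

```bash
python3 - <<'E'
from h import *
d={n:np.load(n+'0.npz') for n in ['scene','side','wrist']}
# topdown maps: px=2mm, x 0.2..1.2 -> cols, y 0.6..-0.5 rows
for n in d:
    P=d[n]['P'];ok=d[n]['z']>0;q=P[ok];c=d[n]['rgb'][ok]
    print(n,np.round(-0,2))
    o=np.argsort(q[:,2]);q=q[o];c=c[o]
    q_=q[:,2]<0.4; q=q[q_];c=c[q_]
    img=np.zeros((550,500,3),np.uint8)
    u=((q[:,0]-.2)/.002).astype(int);v=((.6-q[:,1])/.002).astype(int)
    k=(u>=0)&(u<500)&(v>=0)&(v<550)
    img[v[k],u[k]]=c[k][:,::-1]
    cv2.imwrite(f'pics/top_{n}.png',img)
P=d['scene']['P'];rgb=d['scene']['rgb']
for n,(r0,r1,c0,c1) in {'scene':(315,384,140,350),'side':(250,384,270,480)}.items():
    P=d[n]['P'][r0:r1,c0:c1].reshape(-1,3); 
    w=d[n]['rgb'][r0:r1,c0:c1].reshape(-1,3).min(1)>180
    print(n,np.round(np.percentile(P[w],[0,5,50,95,100],axis=0),3))
E
```

```text
scene 0
side 0
wrist 0
scene [[0.437 0.266 0.208]
 [0.444 0.269 0.209]
 [0.527 0.305 0.212]
 [0.705 0.365 0.214]
 [0.714 0.677 0.95 ]]
side [[ 0.232  0.022 -0.006]
 [ 0.316  0.198 -0.001]
 [ 0.487  0.402  0.003]
 [ 0.724  0.546  0.211]
 [ 0.961  0.783  0.962]]
```

View pics/top_scene.png

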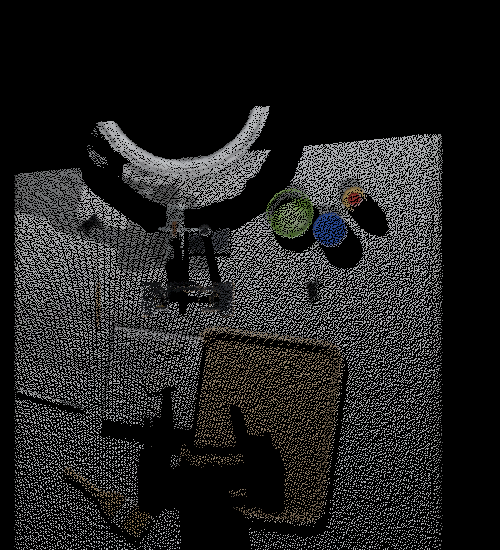

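View pics/top_wrist.png

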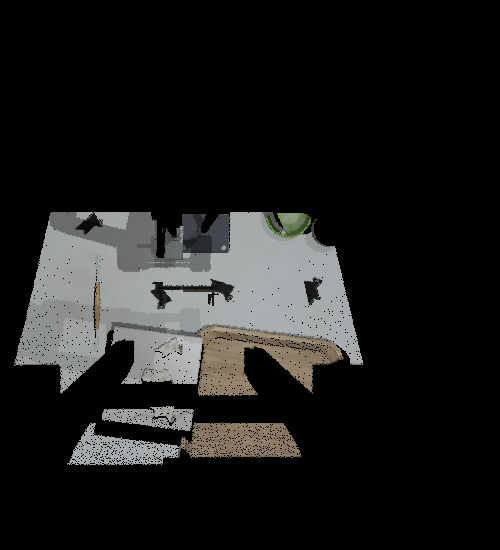

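View pics/top_side.png

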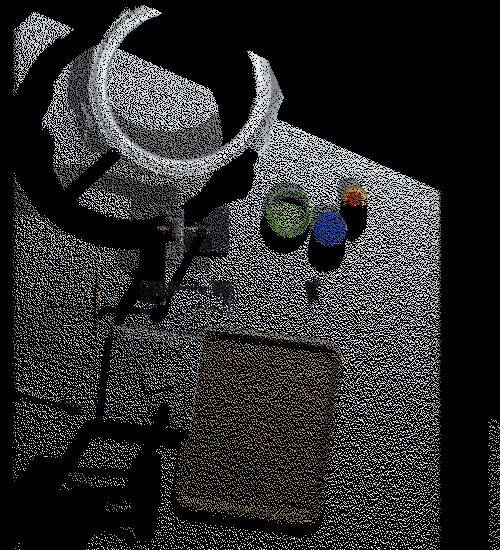

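```bash
python3 - <<'E'
from h import *
d={n:np.load(n+'0.npz') for n in ['scene','side','wrist']}
def rect(q): return cv2.minAreaRect((q[:,:2]*1000).astype(np.float32))
box=lambda P:(P[...,0]>.44)&(P[...,0]<.68)&(P[...,1]>.09)&(P[...,1]<.2)
for n in ['scene','side']:
    P=d[n]['P'];rgb=d[n]['rgb'].astype(int);z=P[...,2];ok=(d[n]['z']>0)&box(P)
    br=ok&(rgb[...,0]-rgb[...,2]>35)&(z>.09)
    q=P[br];print(n,'handle',br.sum(),np.round(np.percentile(q,[0,5,50,95,100],axis=0),3)); t=q[q[:,2]>.2];print('  top',len(t),np.round(t.mean(0),4),rect(t) if len(t)>4 else '')
    a=ok&(z>.18)&(z<.206)&~cv2.dilate(br.astype(np.uint8),np.ones((3,3))).astype(bool)
    q=P[a]; 
    for lo in np.arange(.46,.64,.01):
        s=q[(q[:,0]>=lo)&(q[:,0]<lo+.01)]
        if len(s): print('   x',round(lo,2),len(s),np.round(s.min(0),3),np.round(s.max(0),3))
    q=P[ok&(z>.206)&~br]; 
    for s in q: print('   hi',np.round(s,3))if len(q)<40 else 0
    print(len(q),np.round(q.mean(0),4),q.min(0),q.max(0))
# slab & tray
for n in d:
    P=d[n]['P'];z=P[...,2];rgb=d[n]['rgb'].astype(int);ok=d[n]['z']>0
    m=ok&(abs(z-.036)<.004)&(P[...,0]>.33)&(P[...,0]<.63)&(P[...,1]>-.28)&(P[...,1]<-.0)&(rgb.max(-1)-rgb.min(-1)<25)
    m=cv2.morphologyEx(m.astype(np.uint8),cv2.MORPH_OPEN,np.ones((3,3)))>0
    print(n,'slab',m.sum(),rect(P[m]))
    m=ok&(abs(z-.02)<.005)&(P[...,0]>.5)&(P[...,1]<.0)&(rgb[...,0]-rgb[...,2]>30)
    m=cv2.morphologyEx(m.astype(np.uint8),cv2.MORPH_OPEN,np.ones((2,2)))>0
    print(n,'tray',m.sum(),rect(P[m]))
    m=ok&(abs(z-.014)<.003)&(P[...,0]>.5)&(P[...,0]<.7)&(P[...,1]>.05)&(P[...,1]<.24)&(rgb.max(-1)<100)
    print(n,'base',m.sum(),rect(P[m]) if m.sum()>5 else '')
E
```

```text
scene handle 38 [[0.547 0.131 0.137]
 [0.547 0.136 0.171]
 [0.549 0.153 0.209]
 [0.551 0.155 0.211]
 [0.551 0.156 0.212]]
  top 26 [0.549  0.1467 0.2092] ((549.9155883789062, 143.5639190673828), (4.014430046081543, 24.018901824951172), 5.031191825866699)
   x 0.51 5 [0.518 0.141 0.196] [0.52  0.144 0.205]
   x 0.52 18 [0.521 0.14  0.194] [0.53  0.145 0.203]
   x 0.53 20 [0.53  0.136 0.197] [0.54  0.145 0.203]
   x 0.54 14 [0.54  0.129 0.195] [0.545 0.144 0.205]
   x 0.55 20 [0.553 0.137 0.184] [0.559 0.155 0.202]
   x 0.56 20 [0.56  0.137 0.197] [0.569 0.145 0.205]
   x 0.57 19 [0.571 0.136 0.195] [0.58  0.143 0.202]
   x 0.58 20 [0.581 0.137 0.195] [0.59  0.144 0.202]
   x 0.59 23 [0.591 0.137 0.191] [0.6   0.144 0.206]
   x 0.6 42 [0.601 0.128 0.181] [0.61  0.152 0.206]
   x 0.61 34 [0.61  0.128 0.183] [0.62  0.151 0.206]
   x 0.62 2 [0.62  0.143 0.187] [0.621 0.145 0.193]
115 [0.5733 0.1381 0.2184] [0.44077218 0.090147   0.20601767] [0.62041103 0.15511814 0.60229844]
side handle 119 [[0.545 0.129 0.13 ]
 [0.547 0.134 0.139]
 [0.551 0.154 0.182]
 [0.554 0.158 0.21 ]
 [0.555 0.158 0
[... 1141 characters left out ...]
0720215)
side slab 1800 ((505.61676025390625, -154.96641540527344), (195.00390625, 179.28652954101562), 82.31613159179688)
side tray 737 ((771.7302856445312, 183.29867553710938), (1240.1109619140625, 304.4168701171875), 82.306884765625)
side base 545 ((608.8461303710938, 141.1002655029297), (90.32435607910156, 99.52889251708984), 89.87437438964844)
wrist slab 9766 ((504.7508850097656, -157.408203125), (190.10008239746094, 180.14178466796875), 82.49040985107422)
wrist tray 2053 ((735.3255004882812, -118.77655029296875), (377.7491455078125, 333.9288330078125), 88.13987731933594)
wrist base 5615 ((610.7840576171875, 133.56690979003906), (77.30123901367188, 93.42984771728516), 89.48098754882812)
```

```bash
python3 -m pendant '{"claw":[100,100,100,100,100,100,100,100,100,100,100,100],"translation":[[0,-15,0],[0,-30,0],[-3,-30,20],[-6,-30,40],[-9,-30,60],[-12,-30,80],[-15,-30,100],[-18,-30,120],[-22,-30,132],[-25,-30,142],[-25,-30,142],[-25,-30,142]],"spin":[0,10,20,30,40,50,60,70,80,90,90,90]}'
python3 - <<'E'
from h import *
for n in ['scene','side','wrist']:
    s=snap(n,n+'1.png'); np.savez(n+'1.npz',P=cloud(s),rgb=s['pixels'],z=s['range_z'])
print(arm.get_obs())
E
```

```text
time: 1.65
tool_pos: [0.5503, 0.1418, 0.2693]
ee_rot: [-0.501, 0.499, -0.499, 0.501]
contact_force: [-0.1, -0.5, 0.8]
gripper_width: 1.0
{'time': 1.8, 'joints': array([ 4.29934985e-02,  1.41055509e-01,  1.59078194e+00, -9.91450713e-05,
        1.40961676e+00,  1.61271437e+00]), 'qd': array([ 0.0003804 ,  0.00215652,  0.00410131,  0.00054622, -0.00145559,
        0.01004628]), 'tau': array([ 1.08180370e-01, -4.23029852e+01, -3.50931466e+01,  1.53649208e-02,
       -7.38160266e-02, -3.20435234e-02]), 'tool_pos': array([0.55020678, 0.14154835, 0.26888218]), 'ee_rot': array([-0.50026012,  0.49966849, -0.49978568,  0.50028541]), 'contact_force': array([-0.3778086 , -1.00526923,  0.13540728]), 'wrist_torque': array([0.06820126, 0.05296965, 0.00596405]), 'gripper_width': 0.994723663752853}
```

View pics/wrist1.png

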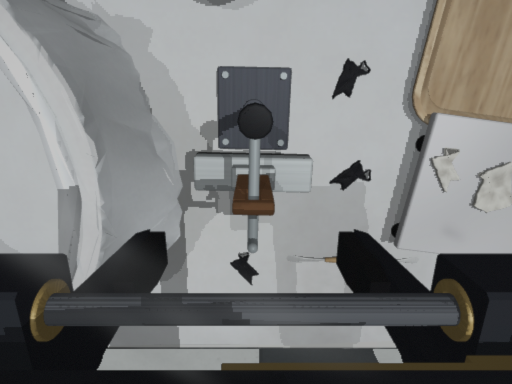

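View pics/side1.png

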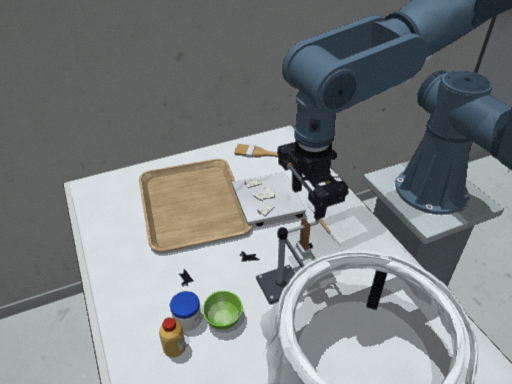

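```bash
python3 - <<'E'
from h import *
c,s_=np.cos(np.radians(-7.5)),np.sin(np.radians(-7.5))
for n in ['scene','side']:
    d=np.load(n+'1.npz');P=d['P'];z=P[...,2];rgb=d['rgb'].astype(int);ok=d['z']>0
    m=ok&(abs(z-.036)<.004)&(P[...,0]>.33)&(P[...,0]<.63)&(P[...,1]>-.3)&(P[...,1]<-.0)&(rgb.max(-1)-rgb.min(-1)<25)
    m=cv2.morphologyEx(m.astype(np.uint8),cv2.MORPH_OPEN,np.ones((3,3)))>0
    r=cv2.minAreaRect((P[m][:,:2]*1000).astype(np.float32));print(n,m.sum(),r,np.median(z[m]))
    C=np.array([.505,-.157]);zs=np.median(z[m])
    X=P[...,0]-C[0];Y=P[...,1]-C[1];sx=c*X+s_*Y;sy=-s_*X+c*Y
    ch=ok&(z>zs+.004)&(z<zs+.02)&(abs(sx)<.09)&(abs(sy)<.095)
    k,l,st,ce=cv2.connectedComponentsWithStats(ch.astype(np.uint8))
    for i in range(1,k):
        if st[i,4]>10:
            g=l==i;print('  chip',st[i,4],np.round(ce[i]),'sx %.3f %.3f sy %.3f %.3f z %.3f'%(sx[g].min(),sx[g].max(),sy[g].min(),sy[g].max(),z[g].max()))
a=cv2.imread('pics/side1.png')[150:330,180:340];cv2.imwrite('pics/s1c.png',cv2.resize(a,None,fx=3.3,fy=3.3))
a=cv2.imread('pics/scene1.png')[180:320,180:350];cv2.imwrite('pics/sc1c.png',cv2.resize(a,None,fx=4,fy=4))
E
```

```text
scene 1622 ((503.82965087890625, -159.33111572265625), (193.27432250976562, 178.39981079101562), 80.60132598876953) 0.03726785733236739
  chip 42 [287. 203.] sx 0.005 0.032 sy -0.076 -0.049 z 0.046
  chip 178 [288. 218.] sx -0.019 0.034 sy -0.030 0.019 z 0.050
  chip 33 [278. 235.] sx 0.014 0.028 sy 0.045 0.076 z 0.047
side 1715 ((505.1925964355469, -155.46859741210938), (191.51605224609375, 178.05516052246094), 82.02223205566406) 0.035185094883921686
  chip 49 [251. 183.] sx 0.002 0.053 sy -0.081 -0.046 z 0.044
  chip 144 [264. 194.] sx -0.018 0.044 sy -0.025 0.021 z 0.047
  chip 60 [265. 210.] sx 0.006 0.052 sy 0.049 0.089 z 0.045
```

View pics/s1c.png

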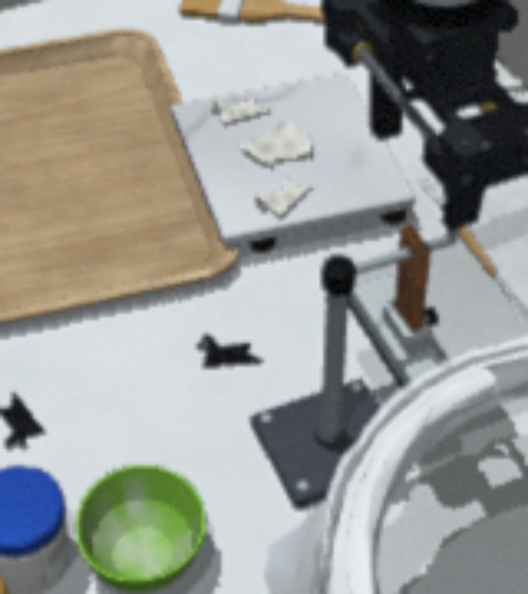

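View pics/sc1c.png

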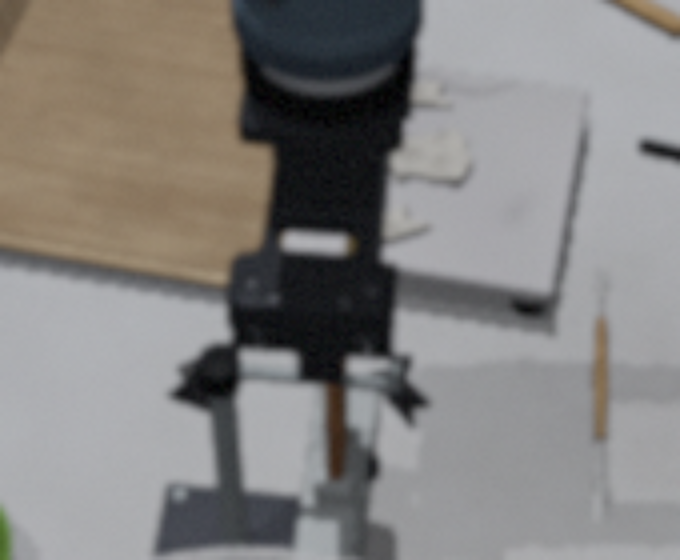

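```bash
python3 - <<'E'
from h import *
d=np.load('wrist1.npz');P=d['P'];rgb=d['rgb'].astype(int);z=P[...,2];ok=d['z']>0
br=ok&(rgb[...,0]-rgb[...,2]>25)&(z>.19)&(z<.22)&(abs(P[...,1]-.14)<.04)
q=P[br];print('handle top',br.sum(),np.round(q.mean(0),4),cv2.minAreaRect((q[:,:2]*1000).astype(np.float32)),np.median(q[:,2]))
f=ok&(z>.085)&(z<.13)&(abs(P[...,1]-.14)<.09)&(abs(P[...,0]-.55)<.04)
q=P[f];print('foot',f.sum(),cv2.minAreaRect((q[:,:2]*1000).astype(np.float32)),np.round(np.percentile(q[:,2],[2,50,98]),4))
a=ok&(z>.19)&(z<.206)&~br&(abs(P[...,1]-.14)<.012)
q=P[a];
for lo in np.arange(.51,.6,.01):
    s=q[(q[:,0]>=lo)&(q[:,0]<lo+.01)]
    if len(s): print(round(lo,2),len(s),np.round(s.mean(0),4))
h=ok&(z>.207)&(abs(P[...,0]-.52)<.012)&(abs(P[...,1]-.14)<.012); print('tip',np.round(P[h].mean(0),4),h.sum())
E
```

```text
handle top 725 [0.5506 0.141  0.2069] ((549.2076416015625, 141.1674041748047), (28.67695426940918, 9.718819618225098), 89.26795959472656) 0.20938200135757817
foot 4032 ((559.945068359375, 151.95526123046875), (65.40731048583984, 141.56552124023438), 2.1520602703094482) [0.0901 0.1102 0.1285]
0.51 6 [0.5196 0.1441 0.2007]
0.52 131 [0.5249 0.1413 0.2009]
0.53 127 [0.5351 0.1412 0.2004]
0.54 9 [0.5405 0.1409 0.2007]
0.55 113 [0.5561 0.141  0.2003]
0.56 152 [0.5651 0.1408 0.2002]
0.57 149 [0.575  0.1403 0.2004]
0.58 158 [0.585  0.1404 0.2003]
0.59 153 [0.5948 0.1402 0.2017]
tip [0.5199 0.1415 0.2111] 105
```

```bash
python3 -m pendant '{"claw":[100,100,100,100,100,100,100,100,100,100],"translation":[[0,15,0],[0,30,0],[0,45,0],[0,60,0],[0,72,0],[0,82,0],[0,91,0],[0,97,0],[0,100,0],[0,100,0]],"spin":[0,0,0,0,0,0,0,0,0,0]}'
python3 - <<'E'
from h import *
snap('side','side2.png');snap('wrist','wrist2.png')
a=cv2.imread('pics/side2.png')[180:320,230:360];cv2.imwrite('pics/s2c.png',cv2.resize(a,None,fx=4,fy=4))
E
```

```text
time: 3.05
tool_pos: [0.5501, 0.142, 0.1687]
ee_rot: [0.5, -0.5, 0.5, -0.5]
contact_force: [-0.5, 0.8, 0.5]
gripper_width: 0.999
```

View pics/s2c.png

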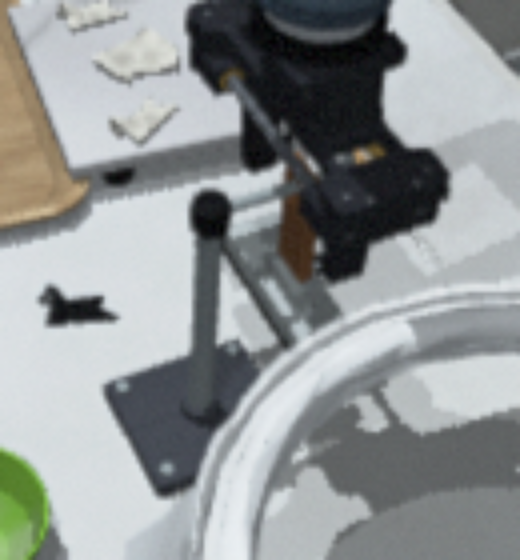

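View pics/wrist2.png

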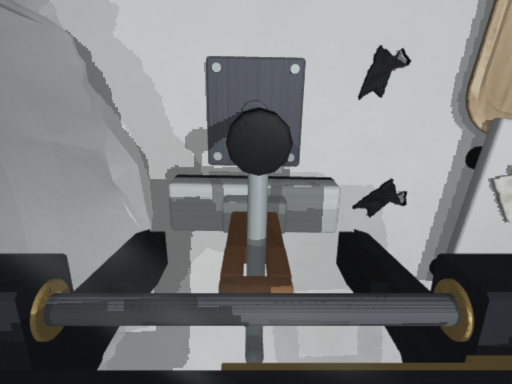

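The fingers straddle the handle, with a pad on either side of the arm and the handle centred at about (257,255). I'll close now.

```bash
python3 -m pendant '{"claw":[45,20,0,0,0,0,0,0],"translation":[[0,0,0],[0,0,0],[0,0,0],[0,0,0],[0,0,0],[0,0,0],[0,0,0],[0,0,0]],"spin":[0,0,0,0,0,0,0,0]}'
```

```text
time: 4.15
tool_pos: [0.55, 0.1419, 0.1687]
ee_rot: [0.5, -0.5, 0.5, -0.5]
contact_force: [0.6, -0.8, -1.0]
gripper_width: 0.337
```

```bash
python3 -m pendant '{"claw":[0,0,0,0,0,0,0],"translation":[[0,-3,0],[0,-6,0],[0,-9,0],[0,-12,0],[0,-14.5,0],[0,-14.5,0],[0,-14.5,0]],"spin":[0,0,0,0,0,0,0]}'
python3 - <<'E'
from h import *
print(arm.get_obs()['contact_force'],arm.get_obs()['tool_pos'],arm.get_obs()['wrist_torque'])
for n in ['side','scene','wrist']:
    s=snap(n,n+'3.png')
    if n!='wrist':
        P=cloud(s);rgb=s['pixels'].astype(int);br=(rgb[...,0]-rgb[...,2]>35)&(P[...,2]>.09)&(abs(P[...,0]-.55)<.02)&(abs(P[...,1]-.14)<.03)
        print(n,br.sum(),np.round(np.percentile(P[br][:,2],[0,95,100]),4) if br.sum() else '')
a=cv2.imread('pics/side3.png')[180:320,230:360];cv2.imwrite('pics/s3c.png',cv2.resize(a,None,fx=4,fy=4))
E
```

```text
time: 5.03
tool_pos: [0.5501, 0.142, 0.1832]
ee_rot: [0.5, -0.5, 0.5, -0.5]
contact_force: [-0.1, -1.0, -1.8]
gripper_width: 0.339
[-0.09673076 -0.99773629 -1.84859642] [0.5500561  0.1420099  0.18323895] [-0.05288047  0.07642401  0.01259144]
side 22 [0.1444 0.1895 0.2637]
scene 0
```

View pics/s3c.png

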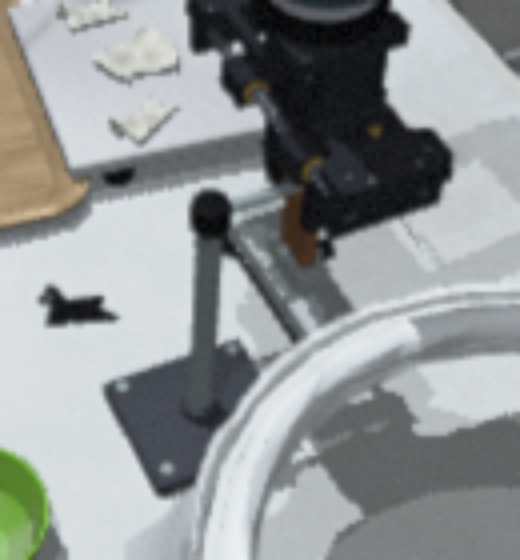

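View pics/wrist3.png

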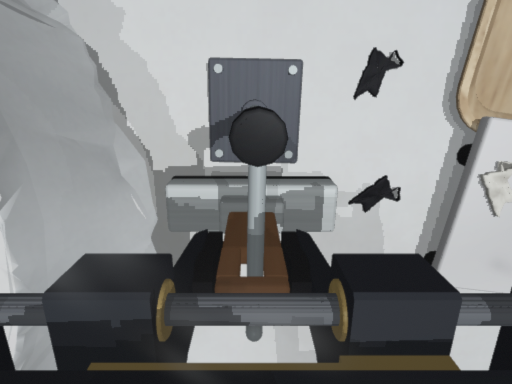

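```bash
python3 -m pendant '{"claw":[0,0,0,0,0,0,0],"translation":[[0,0,-5],[0,0,-10],[0,0,-15],[0,0,-19],[0,0,-22],[0,0,-24],[0,0,-24]],"spin":[0,0,0,0,0,0,0]}'; python3 - <<'E'
from h import *
o=arm.get_obs();print(o['contact_force'],o['tool_pos'],o['wrist_torque'])
s=snap('wrist','wrist4.png')
E
```

```text
time: 6.05
tool_pos: [0.5259, 0.142, 0.1832]
ee_rot: [-0.5, 0.5, -0.5, 0.5]
contact_force: [-0.6, -0.4, -3.0]
gripper_width: 0.337
[-0.56021458 -0.4230977  -2.96057045] [0.52594746 0.14201319 0.18324777] [ 0.07827127  0.01848258 -0.01836033]
```

View pics/wrist4.png

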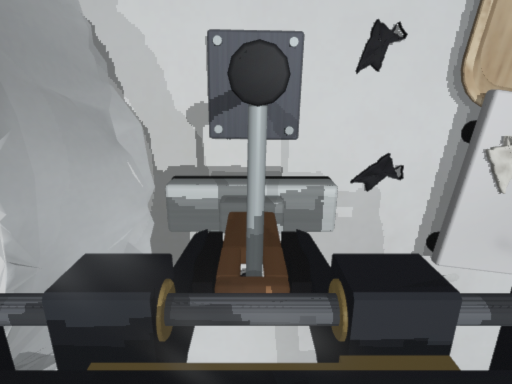

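```bash
python3 -m pendant '{"claw":[0,0,0,0,0,0,0,0],"translation":[[0,0,-5],[0,0,-10],[0,0,-16],[0,0,-24],[0,0,-34],[0,0,-48],[0,0,-62],[0,0,-62]],"spin":[0,0,0,0,0,0,0,0]}'; python3 - <<'E'
from h import *
o=arm.get_obs();print(o['contact_force'],o['tool_pos'],o['wrist_torque'])
snap('wrist','wrist5.png'); snap('side','side5.png')
E
```

```text
time: 7.1
tool_pos: [0.4629, 0.1421, 0.1832]
ee_rot: [0.5, -0.5, 0.5, -0.5]
contact_force: [0.6, -0.4, -2.3]
gripper_width: 0.333
[ 0.58857922 -0.44238709 -2.25664915] [0.46287942 0.14213218 0.18321527] [0.05205139 0.02817647 0.04475169]
```

View pics/wrist5.png

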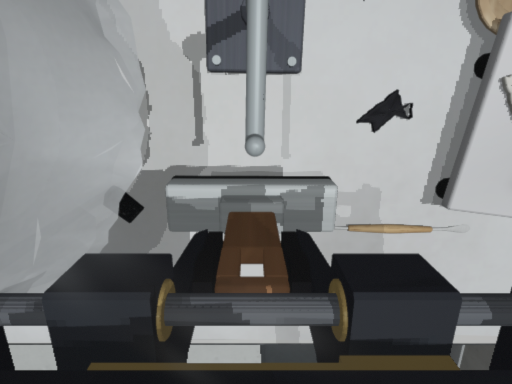

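View pics/side5.png

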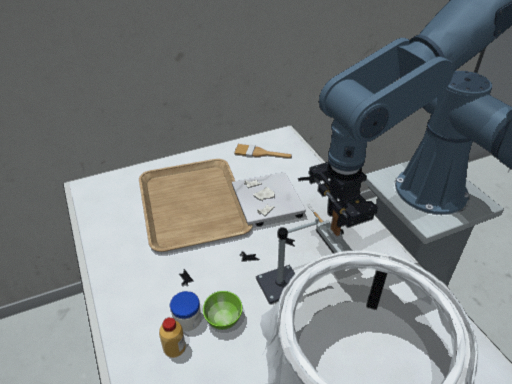

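```bash
python3 -m pendant '{"claw":[0,0,0,0,0,0,0,0,0,0,0,0,0],"translation":[[15,0,-4],[40,0,-8],[75,0,-12],[110,0,-16],[145,0,-20],[180,0,-22],[215,0,-22],[250,0,-22],[280,0,-22],[305,0,-22],[318,0,-22],[324,0,-22],[324,0,-22]],"spin":[0,0,0,0,1,2,3,4,5,6,7,7.5,7.5]}'; python3 - <<'E'
from h import *
o=arm.get_obs();print(o['contact_force'],o['tool_pos'],o['wrist_torque'])
s=snap('wrist','wrist6.png');np.savez('wrist6.npz',P=cloud(s),rgb=s['pixels'],z=s['range_z']); snap('side','side6.png')
E
```

```text
time: 8.82
tool_pos: [0.4419, -0.1819, 0.1831]
ee_rot: [-0.466, 0.532, -0.532, 0.466]
contact_force: [0.2, 0.1, -3.0]
gripper_width: 0.338
[ 0.19253659  0.07798436 -2.97754991] [ 0.44186852 -0.18186319  0.18309557] [ 0.0705467   0.06915774 -0.01772692]
```

View pics/wrist6.png

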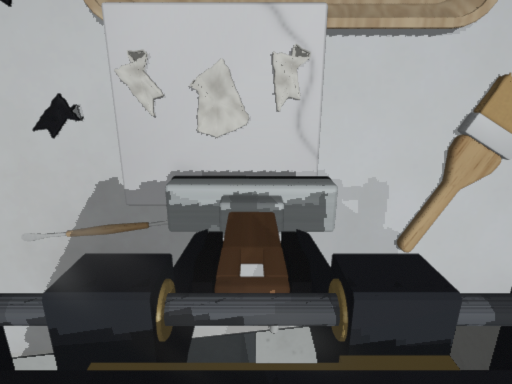

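View pics/side6.png

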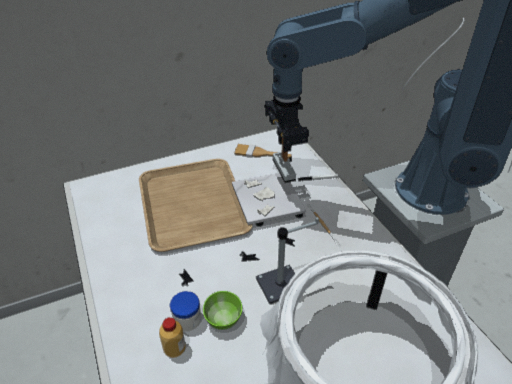

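```bash
python3 - <<'E'
from h import *
d=np.load('wrist6.npz');P=d['P'];rgb=d['rgb'].astype(int);z=P[...,2];ok=d['z']>0
m=ok&(abs(z-.0365)<.004)&(P[...,0]>.33)&(P[...,0]<.63)&(P[...,1]>-.3)&(P[...,1]<-.02)&(rgb.max(-1)-rgb.min(-1)<25)
m=cv2.morphologyEx(m.astype(np.uint8),cv2.MORPH_OPEN,np.ones((3,3)))>0
r=cv2.minAreaRect((P[m][:,:2]*1000).astype(np.float32));print(m.sum(),r,np.median(z[m]))
a=np.radians(-7.5);c,s_=np.cos(a),np.sin(a);C=np.array([.505,-.157])
X=P[...,0]-C[0];Y=P[...,1]-C[1];sx=c*X+s_*Y;sy=-s_*X+c*Y
print('slab ext',np.percentile(sx[m],[.1,99.9]),np.percentile(sy[m],[.1,99.9]))
# edge fits: max sx as function of sy, sy extents by sx
for lo in (-.08,-.04,0,.04,.07):
    g=m&(abs(sy-lo)<.006); print('sx max at sy',lo,round(np.percentile(sx[g],99.5),4))
for lo in (0,.03,.06,.08):
    g=m&(abs(sx-lo)<.006); print('sy rng at sx',lo,np.round(np.percentile(sy[g],[.5,99.5]),4))
ch=ok&(z>.0405)&(z<.055)&(abs(sx)<.095)&(abs(sy)<.1)
k,l,st,ce=cv2.connectedComponentsWithStats(ch.astype(np.uint8))
for i in range(1,k):
    if st[i,4]>40:
        g=l==i;print('chip',st[i,4],np.round(ce[i]),'sx %.3f %.3f sy %.3f %.3f z %.3f'%(sx[g].min(),sx[g].max(),sy[g].min(),sy[g].max(),z[g].max()))
f=ok&(z>.09)&(z<.13)&(sx>-.1)&(sx<-.03)&(abs(sy)<.12)
print('foot/collar',np.round(np.percentile(z[f],[2,10,50,90,98]),4),'sy',np.percentile(sy[f],[1,99]),'sx max',sx[f].max())
E
```

```text
32328 ((505.4502868652344, -158.4456787109375), (189.84654235839844, 178.66200256347656), 82.65766906738281) 0.036977473174602024
slab ext [-0.08805571  0.08968235] [-0.09567692  0.09297099]
sx max at sy -0.08 0.0895
sx max at sy -0.04 0.0893
sx max at sy 0 0.0895
sx max at sy 0.04 0.0891
sx max at sy 0.07 0.0893
sy rng at sx 0 [-0.0946  0.0923]
sy rng at sx 0.03 [-0.0949  0.0922]
sy rng at sx 0.06 [-0.0947  0.0919]
sy rng at sx 0.08 [-0.0946  0.0919]
chip 1308 [287.  75.] sx 0.002 0.057 sy -0.082 -0.050 z 0.045
chip 1276 [139.  81.] sx -0.002 0.052 sy 0.045 0.086 z 0.045
chip 2823 [218. 101.] sx -0.022 0.045 sy -0.029 0.022 z 0.048
foot/collar [0.1018 0.1121 0.1244 0.1254 0.1262] sy [-0.09049339  0.02594689] sx max -0.04246975196782444
```

```bash
python3 -m pendant '{"claw":[0,0,0,0,0,0,0],"translation":[[0,12,0],[0,26,0],[0,38,0],[0,46,0],[0,51,0],[0,54,0],[0,54,0]],"spin":[0,0,0,0,0,0,0]}';  python3 -m pendant '{"claw":[0,0,0,0],"translation":[[0,1,0],[0,2,0],[0,3,0],[0,3,0]],"spin":[0,0,0,0]}'; python3 -m pendant '{"claw":[0,0],"translation":[[0,1,0],[0,1,0]],"spin":[0,0]}'
```

```text
time: 9.8
tool_pos: [0.4421, -0.182, 0.1292]
ee_rot: [0.466, -0.532, 0.532, -0.466]
contact_force: [-0.3, 0.8, -2.8]
gripper_width: 0.339
time: 10.3
tool_pos: [0.442, -0.182, 0.1262]
ee_rot: [-0.466, 0.532, -0.532, 0.466]
contact_force: [0.1, -0.8, -2.7]
gripper_width: 0.336
time: 10.55
tool_pos: [0.442, -0.182, 0.1251]
ee_rot: [-0.466, 0.532, -0.532, 0.466]
contact_force: [-0.0, -0.4, -3.0]
gripper_width: 0.334
```

```bash
python3 - <<'E'
from h import *
s=snap('wrist');P=cloud(s);z=P[...,2]
a=np.radians(-7.5);c,s_=np.cos(a),np.sin(a);C=np.array([.505,-.157])
X=P[...,0]-C[0];Y=P[...,1]-C[1];sx=c*X+s_*Y;sy=-s_*X+c*Y
f=(z>.05)&(z<.09)&(sx>-.1)&(sx<-.03)&(abs(sy)<.12)
print(np.round(np.percentile(z[f],[2,10,50,90,98]),4),arm.get_obs()['contact_force'])
E
```

```text
[0.0531 0.0632 0.0667 0.0831 0.0848] [ 0.66806912  0.1216915  -3.02596804]
```

```bash
python3 -m pendant '{"claw":[0,0,0],"translation":[[0,0.5,0],[0,1,0],[0,1,0]],"spin":[0,0,0]}';  python3 -m pendant '{"claw":[0,0],"translation":[[0,0.5,0],[0,0.5,0]],"spin":[0,0]}'; python3 -m pendant '{"claw":[0,0],"translation":[[0,0.5,0],[0,0.5,0]],"spin":[0,0]}'
```

```text
time: 10.98
tool_pos: [0.442, -0.1819, 0.1242]
ee_rot: [-0.466, 0.532, -0.532, 0.466]
contact_force: [0.1, 0.4, -3.0]
gripper_width: 0.337
time: 11.22
tool_pos: [0.4421, -0.182, 0.1238]
ee_rot: [0.466, -0.532, 0.532, -0.466]
contact_force: [0.1, -0.3, -2.0]
gripper_width: 0.336
time: 11.48
tool_pos: [0.4423, -0.182, 0.1237]
ee_rot: [0.466, -0.531, 0.532, -0.466]
contact_force: [-0.5, 3.0, 3.7]
gripper_width: 0.331
```

```bash
python3 -m pendant '{"claw":[0,0,0,0],"translation":[[0,0.3,0],[0,0.3,0],[0,0.3,0],[0,0.3,0]],"spin":[0,0,0,0]}'; python3 -c "
from h import *
for i in range(4): 
  print(arm.get_obs()['contact_force'],arm.get_obs()['wrist_torque']); arm.snapshot('wrist')"
```

```text
time: 11.98
tool_pos: [0.4424, -0.1819, 0.1236]
ee_rot: [0.466, -0.531, 0.532, -0.466]
contact_force: [-1.2, 3.3, 6.7]
gripper_width: 0.338
[-1.1670363   3.25906366  6.68009192] [0.51101958 0.33332543 0.00382792]
[-1.7800478   4.04977217  6.42129068] [ 0.51776205  0.32028832 -0.02147068]
[-1.53618551  3.8831224   5.93343426] [ 0.57264275  0.31631814 -0.02733826]
[-1.34222871  3.92447788  5.32470981] [ 0.54388683  0.351453   -0.02605778]
```

About 9.5 N of slab force (6.7 N measured plus 2.9 N weight) has been held for over 0.5 s. I'll ease off to a very light hover so the handle doesn't rotate in the pads, then sweep.

```bash
python3 -m pendant '{"claw":[0,0,0],"translation":[[0,-0.6,0],[0,-1.3,0],[0,-1.3,0]],"spin":[0,0,0]}'; python3 -m pendant '{"claw":[0,0,0,0,0,0,0,0,0,0],"translation":[[0,0,4],[0,0,10],[0,0,16],[0,0,22],[0,0,28],[0,0,34],[0,0,40],[0,0,46],[0,0,50],[0,0,50]],"spin":[0,0,0,0,0,0,0,0,0,0]}';  python3 - <<'E'
from h import *
o=arm.get_obs();print(o['contact_force'],o['tool_pos'],o['wrist_torque'])
snap('wrist','wrist7.png');snap('side','side7.png')
E
```

```text
time: 12.55
tool_pos: [0.4417, -0.182, 0.1238]
ee_rot: [-0.466, 0.532, -0.531, 0.466]
contact_force: [-0.1, 0.1, -3.1]
gripper_width: 0.334
time: 13.8
tool_pos: [0.4919, -0.1886, 0.1242]
ee_rot: [0.466, -0.532, 0.532, -0.466]
contact_force: [-0.9, -0.3, -2.5]
gripper_width: 0.336
[-0.92791676 -0.30446841 -2.49309052] [ 0.49185003 -0.1885623   0.12420496] [0.0259229  0.0779424  0.02067049]
```

View pics/wrist7.png

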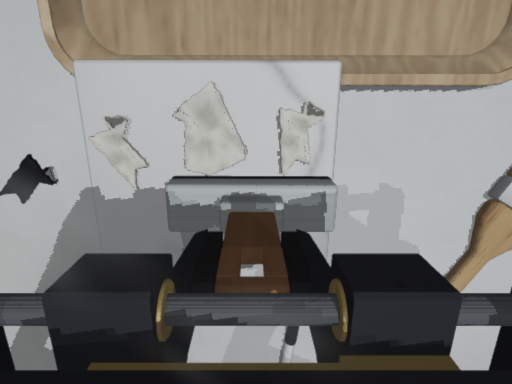

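View pics/side7.png

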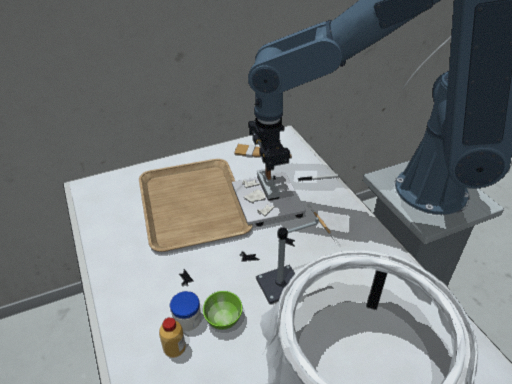

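```bash
python3 -m pendant '{"claw":[0,0,0,0,0,0,0,0,0,0,0,0,0,0,0,0,0],"translation":[[0,0,4],[0,0,11],[0,0,18],[0,0,25],[0,0,32],[0,0,39],[0,0,46],[0,0,53],[0,0,60],[0,0,67],[0,0,74],[0,0,81],[0,0,88],[0,0,95],[0,0,101],[0,0,104],[0,0,104]],"spin":[0,0,0,0,0,0,0,0,0,0,0,0,0,0,0,0,0]}';  python3 - <<'E'
from h import *
snap('wrist','wrist8.png');snap('side','side8.png')
a=cv2.imread('pics/side8.png')[130:260,130:310];cv2.imwrite('pics/s8c.png',cv2.resize(a,None,fx=4,fy=4))
E
```

```text
time: 16.02
tool_pos: [0.5948, -0.2021, 0.1241]
ee_rot: [-0.466, 0.532, -0.532, 0.466]
contact_force: [0.1, 0.2, -3.6]
gripper_width: 0.337
```

View pics/wrist8.png

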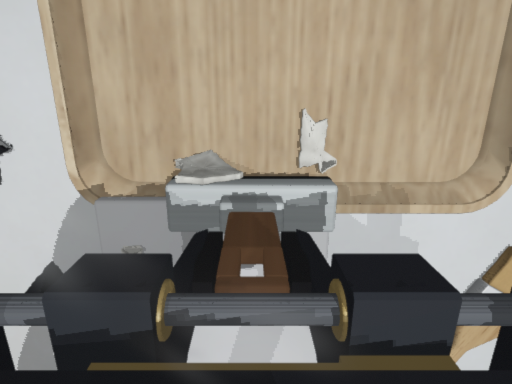

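View pics/s8c.png

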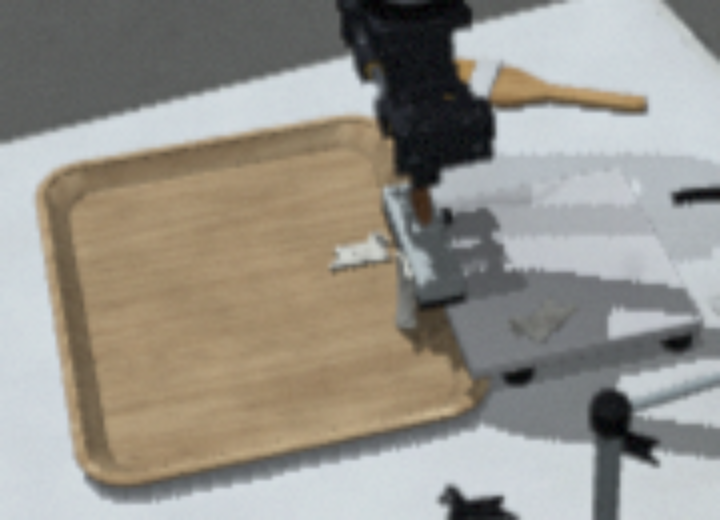

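```bash
python3 -m pendant '{"claw":[0,0,0,0,0,0],"translation":[[0,0,6],[0,0,12],[0,0,18],[0,-15,18],[0,-30,14],[0,-30,10]],"spin":[0,0,0,0,0,0]}';  python3 - <<'E'
from h import *
snap('wrist','wrist9.png');s=snap('side','side9.png')
a=cv2.imread('pics/side9.png')[130:260,130:310];cv2.imwrite('pics/s9c.png',cv2.resize(a,None,fx=4,fy=4))
E
```

```text
time: 16.88
tool_pos: [0.6056, -0.204, 0.157]
ee_rot: [0.466, -0.53, 0.533, -0.467]
contact_force: [0.5, -0.8, -3.3]
gripper_width: 0.336
```

View pics/wrist9.png

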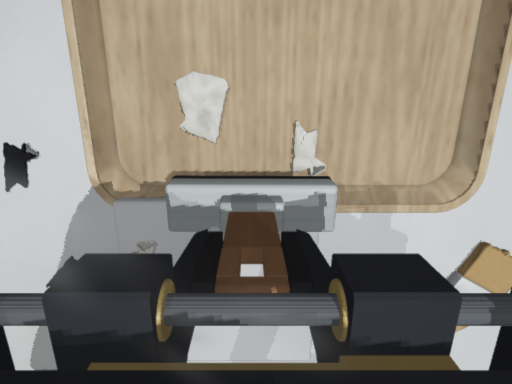

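View pics/s9c.png

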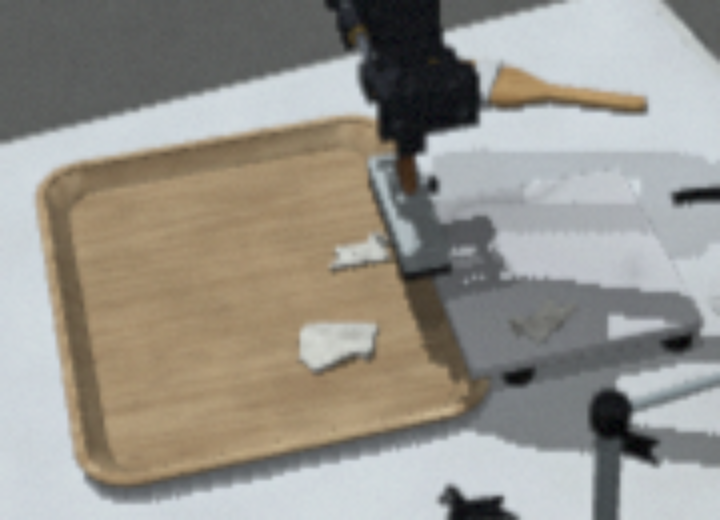

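```bash
python3 -m pendant '{"claw":[0,0,0,0,0,0,0,0,0,0,0,0,0],"translation":[[0,0,-15],[-10,0,-40],[-25,0,-65],[-40,0,-90],[-55,0,-115],[-68,0,-138],[-73.5,0,-151],[-73.5,0,-151],[-73.5,10,-151],[-73.5,20,-151],[-73.5,26,-151],[-73.5,29.5,-151],[-73.5,29.5,-151]],"spin":[0,0,0,0,0,0,0,0,0,0,0,0,0]}';  python3 - <<'E'
from h import *
o=arm.get_obs();print(o['contact_force'],o['tool_pos'])
snap('wrist','wrist10.png');s=snap('side','side10.png')
a=cv2.imread('pics/side10.png')[130:260,130:310];cv2.imwrite('pics/s10c.png',cv2.resize(a,None,fx=4,fy=4))
E
```

```text
time: 18.6
tool_pos: [0.4645, -0.1108, 0.1245]
ee_rot: [-0.466, 0.532, -0.531, 0.466]
contact_force: [0.6, 0.2, -2.1]
gripper_width: 0.339
[ 0.6182838   0.15499609 -2.14039417] [ 0.46450525 -0.11081084  0.12447168]
```

View pics/wrist10.png

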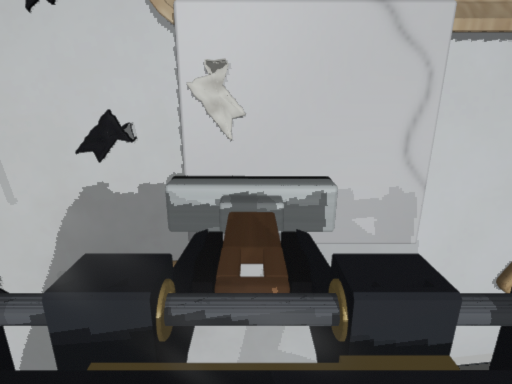

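View pics/s10c.png

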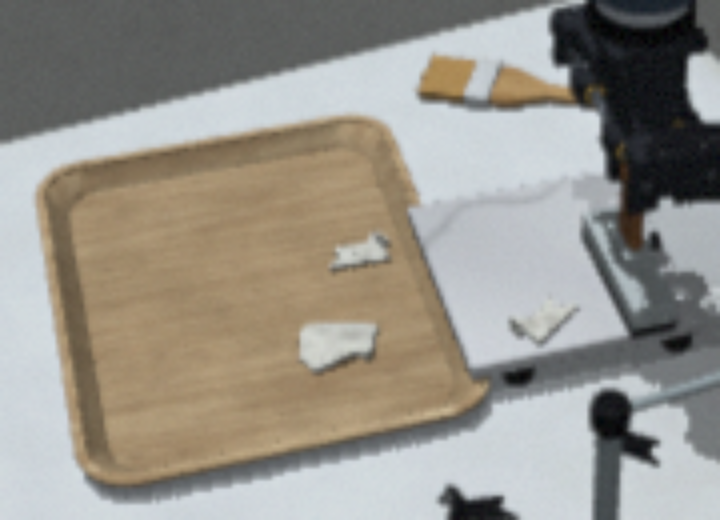

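```bash
python3 -m pendant '{"claw":[0,0,0,0,0,0,0,0,0,0,0,0],"translation":[[0,0,4],[0,0,12],[0,0,20],[0,0,28],[0,0,36],[0,0,44],[0,0,52],[0,0,60],[0,0,68],[0,0,76],[0,0,80],[0,0,80]],"spin":[0,0,0,0,0,0,0,0,0,0,0,0]}';  python3 - <<'E'
from h import *
snap('wrist','wrist11.png')
E
```

```text
time: 20.2
tool_pos: [0.544, -0.1213, 0.1247]
ee_rot: [-0.466, 0.532, -0.532, 0.466]
contact_force: [-0.9, 0.1, -2.6]
gripper_width: 0.336
```

View pics/wrist11.png

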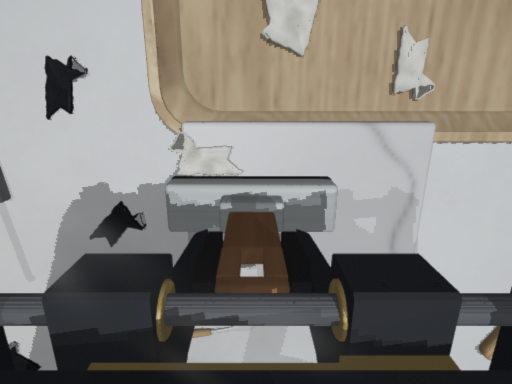

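The chip has turned and pokes slightly over the slab's +y edge at (178,150). I'll back off, yaw the scraper, and push it diagonally toward the tray's middle.

```bash
python3 - <<'E'
from h import *
s=snap('wrist');P=cloud(s);z=P[...,2]
a=np.radians(-7.5);c,s_=np.cos(a),np.sin(a);C=np.array([.505,-.157])
X=P[...,0]-C[0];Y=P[...,1]-C[1];sx=c*X+s_*Y;sy=-s_*X+c*Y
g=(z>.0395)&(z<.05)&(sx<.11)&(sx>.03)&(sy>0)&(sy<.13)
print(np.round([sx[g].min(),sx[g].max(),sy[g].min(),sy[g].max(),np.median(sx[g]),np.median(sy[g])],3))
t=arm.get_obs()['tool_pos'];x,y=t[0]-C[0],t[1]-C[1];print('tcp s',c*x+s_*y,-s_*x+c*y)
rgb=s['pixels'].astype(int);w=(rgb[...,0]-rgb[...,2]>30)&(abs(z-.02)<.003)&(sx>.05)
print('rim sy max',np.percentile(sy[w],[90,99]),'sx min',np.percentile(sx[w],[1,10]))
E
```

```text
[0.049 0.083 0.    0.102 0.06  0.074]
tcp s 0.0336119154135894 0.04059182588997155
rim sy max [0.11665343 0.11883596] sx min [0.07339011 0.07659872]
```

```bash
python3 -m pendant '{"claw":[0,0,0,0,0,0,0,0,0,0],"translation":[[0,0,-10],[0,0,-22],[0,0,-35],[-12,0,-35],[-24,0,-35],[-35,0,-35],[-35,0,-35],[-35,0,-30],[-35,0,-25],[-35,0,-25]],"spin":[0,0,0,8,16,25,25,25,25,25]}';  python3 - <<'E'
from h import *
snap('wrist','wrist12.png')
t=arm.get_obs()['tool_pos'];a=np.radians(-7.5);c,s_=np.cos(a),np.sin(a);x,y=t[0]-.505,t[1]+.157;print('tcp s',c*x+s_*y,-s_*x+c*y)
E
```

```text
time: 21.55
tool_pos: [0.5241, -0.0838, 0.1248]
ee_rot: [0.34, -0.62, 0.62, -0.34]
contact_force: [0.8, 0.7, -2.9]
gripper_width: 0.336
tcp s 0.009002470946820842 0.07523490759364239
```

View pics/wrist12.png

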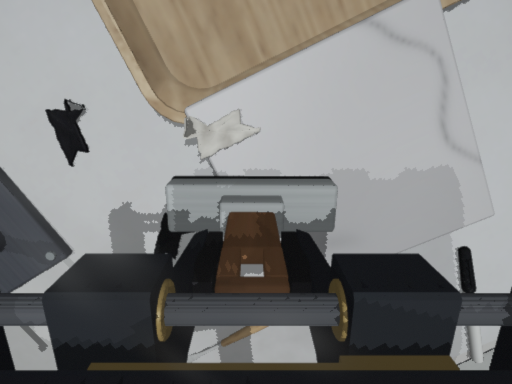

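```bash
python3 -m pendant '{"claw":[0,0,0,0,0,0,0,0,0,0,0,0,0],"translation":[[0,0,5],[0,0,12],[0,0,19],[0,0,26],[0,0,33],[0,0,40],[0,0,47],[0,0,54],[0,0,61],[0,0,68],[0,0,74],[0,0,78],[0,0,78]],"spin":[0,0,0,0,0,0,0,0,0,0,0,0,0]}';  python3 - <<'E'
from h import *
snap('wrist','wrist13.png')
t=arm.get_obs()['tool_pos'];a=np.radians(-7.5);c,s_=np.cos(a),np.sin(a);x,y=t[0]-.505,t[1]+.157;print('tcp s',c*x+s_*y,-s_*x+c*y)
E
```

```text
time: 23.22
tool_pos: [0.5896, -0.1253, 0.1247]
ee_rot: [0.34, -0.62, 0.62, -0.34]
contact_force: [-0.4, -0.3, -2.1]
gripper_width: 0.336
tcp s 0.07947256172503862 0.0425331692776742
```

View pics/wrist13.png

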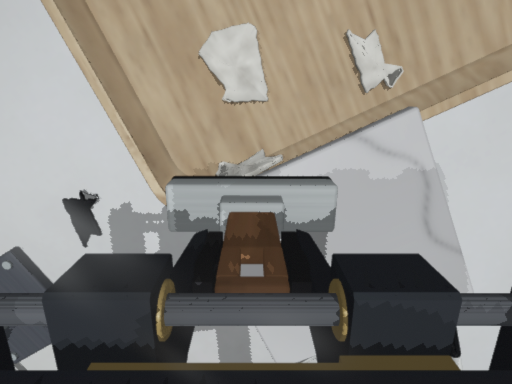

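```bash
python3 -m pendant '{"claw":[0,0,0,0,0],"translation":[[0,0,6],[0,0,13],[0,0,20],[0,0,24],[0,0,24]],"spin":[0,0,0,0,0]}'; python3 -m pendant '{"claw":[0,0,0,0,0,0],"translation":[[0,-15,0],[0,-30,0],[0,-30,-15],[0,-30,-35],[0,-30,-50],[0,-30,-50]],"spin":[0,0,0,0,0,0]}'; python3 - <<'E'
from h import *
snap('wrist','wrist14.png')
t=arm.get_obs()['tool_pos'];a=np.radians(-7.5);c,s_=np.cos(a),np.sin(a);x,y=t[0]-.505,t[1]+.157;print('tcp s',c*x+s_*y,-s_*x+c*y)
snap('side','side14.png');a=cv2.imread('pics/side14.png')[130:260,130:310];cv2.imwrite('pics/s14c.png',cv2.resize(a,None,fx=4,fy=4))
E
```

```text
time: 23.9
tool_pos: [0.6099, -0.1383, 0.1246]
ee_rot: [-0.34, 0.62, -0.62, 0.34]
contact_force: [-0.1, 0.8, -1.8]
gripper_width: 0.338
time: 24.65
tool_pos: [0.5671, -0.1108, 0.1555]
ee_rot: [0.34, -0.62, 0.62, -0.34]
contact_force: [0.5, 0.0, -2.5]
gripper_width: 0.335
tcp s 0.05627195945465275 0.05351237155026205
```

View pics/wrist14.png

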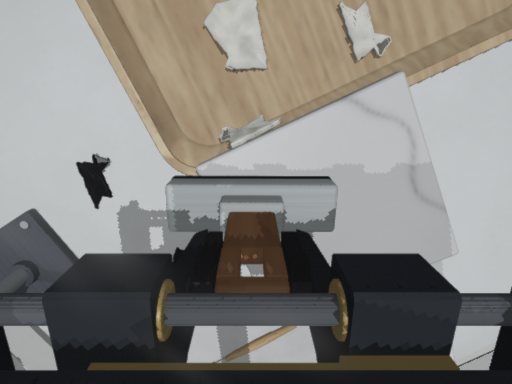

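View pics/s14c.png

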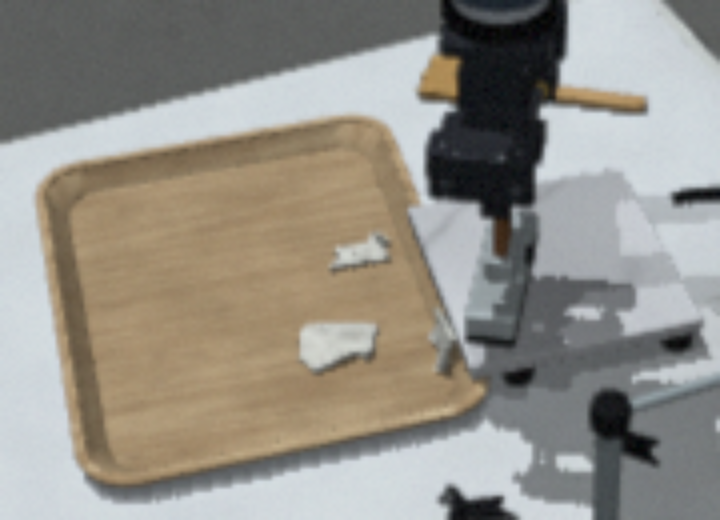

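```bash
python3 - <<'E'
from h import *
a=np.radians(-7.5);c,s_=np.cos(a),np.sin(a)
def S(P):
    X=P[...,0]-.505;Y=P[...,1]+.158;return c*X+s_*Y,-s_*X+c*Y
for n in ['scene','side']:
    s=snap(n);P=cloud(s);z=P[...,2];rgb=s['pixels'].astype(int);sx,sy=S(P)
    w=(rgb[...,0]-rgb[...,2]>25)&(z>.012)&(z<.026)&(sx>.2)&(abs(sy+.065)<.2)
    print(n,'far rim sx',np.percentile(sx[w],[95,99,99.8]))
s=snap('wrist');P=cloud(s);z=P[...,2];rgb=s['pixels'].astype(int);sx,sy=S(P)
w=(rgb[...,0]-rgb[...,2]>25)&(z>.016)&(z<.024)&(sx>.05)&(sy>.09)
print('near rim',np.percentile(sx[w],[.5,2]),np.percentile(sy[w],[98,99.5]))
v,u=np.mgrid[:384,:512]
g=(u>212)&(u<285)&(v>110)&(v<150)&(rgb.max(-1)-rgb.min(-1)<22)&(rgb.min(-1)>110)
print('chip',g.sum(),[ (round(sx[g].min(),3),round(sx[g].max(),3)),(round(sy[g].min(),3),round(sy[g].max(),3)),(round(z[g].min(),3),round(z[g].max(),3))])
for zz in (.005,.015,.025,.035):
    k=g&(abs(z-zz)<.005); 
    if k.sum():print(zz,k.sum(),np.round([sx[k].mean(),sy[k].mean(),sx[k].min(),sx[k].max()],3))
cv2.imwrite('pics/w14c.png',cv2.resize(cv2.cvtColor(s['pixels'],cv2.COLOR_RGB2BGR)[80:190,180:320],None,fx=5,fy=5))
E
```

```text
scene far rim sx [0.37029927 0.37264464 0.37351216]
side far rim sx [0.37177579 0.37296827 0.37337083]
near rim [0.08468508 0.08808006] [0.11988097 0.12027931]
chip 1450 [(np.float64(0.073), np.float64(0.124)), (np.float64(0.008), np.float64(0.068)), (np.float64(0.003), np.float64(0.302))]
0.005 69 [0.103 0.046 0.092 0.108]
0.015 280 [0.1   0.041 0.09  0.107]
0.025 383 [0.095 0.034 0.089 0.1  ]
0.035 711 [0.086 0.03  0.073 0.096]
```

View pics/w14c.png

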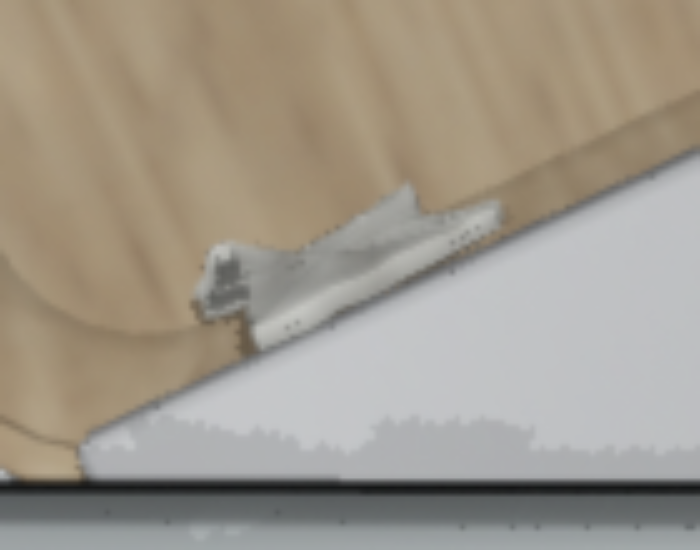

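Chip A/C leans on the slab edge inside the rim, at about tray x ≈ -0.12 with its middle 15–20 mm high, which the task allows. The other two lie flat. Next I'll stand the scraper in the middle of the slab.

```bash
python3 -m pendant '{"claw":[0,0,0,0,0,0,0,0,0,0,0,0],"translation":[[10,0,-8],[25,0,-16],[42,0,-25],[60,0,-33],[70,0,-38],[73,0,-39],[73,0,-39],[73,10,-39],[73,20,-39],[73,26,-39],[73,29,-39],[73,29,-39]],"spin":[-2,-8,-14,-20,-25,-25,-25,-25,-25,-25,-25,-25]}'; python3 -m pendant '{"claw":[0,0,0],"translation":[[0,0.5,0],[0,1,0],[0,1,0]],"spin":[0,0,0]}'; python3 -m pendant '{"claw":[0,0],"translation":[[0,0.5,0],[0,0.5,0]],"spin":[0,0]}'
```

```text
time: 26.4
tool_pos: [0.4953, -0.1518, 0.1255]
ee_rot: [-0.466, 0.532, -0.531, 0.466]
contact_force: [0.4, 0.0, -2.1]
gripper_width: 0.338
time: 26.78
tool_pos: [0.4954, -0.1519, 0.1249]
ee_rot: [0.466, -0.532, 0.532, -0.466]
contact_force: [0.2, -0.6, -2.8]
gripper_width: 0.335
time: 27.02
tool_pos: [0.4953, -0.1519, 0.1242]
ee_rot: [-0.466, 0.532, -0.532, 0.466]
contact_force: [-0.2, 0.7, -2.6]
gripper_width: 0.334
```

```bash
python3 -m pendant '{"claw":[0,0],"translation":[[0,0.4,0],[0,0.4,0]],"spin":[0,0]}'; python3 -m pendant '{"claw":[0,0],"translation":[[0,0.4,0],[0,0.4,0]],"spin":[0,0]}'
```

```text
time: 27.28
tool_pos: [0.4954, -0.1518, 0.1238]
ee_rot: [0.466, -0.532, 0.532, -0.466]
contact_force: [0.7, -0.6, -2.2]
gripper_width: 0.337
time: 27.52
tool_pos: [0.4955, -0.1518, 0.1237]
ee_rot: [0.466, -0.532, 0.532, -0.466]
contact_force: [-0.5, 0.9, 0.6]
gripper_width: 0.336
```

The sole is touching the slab at about 3 N. I'll release.

```bash
python3 -m pendant '{"claw":[36,40,50,70,90,90,90,90],"translation":[[0,0,0],[0,0,0],[0,0,0],[0,0,0],[0,0,0],[0,0,0],[0,0,0],[0,0,0]],"spin":[0,0,0,0,0,0,0,0]}'; python3 - <<'E'
from h import *
snap('wrist','wrist15.png');snap('side','side15.png');a=cv2.imread('pics/side15.png')[130:260,130:330];cv2.imwrite('pics/s15c.png',cv2.resize(a,None,fx=4,fy=4))
E
```

```text
time: 28.52
tool_pos: [0.4953, -0.1518, 0.1234]
ee_rot: [0.466, -0.532, 0.532, -0.466]
contact_force: [-0.8, -0.4, -0.5]
gripper_width: 0.896
```

View pics/wrist15.png

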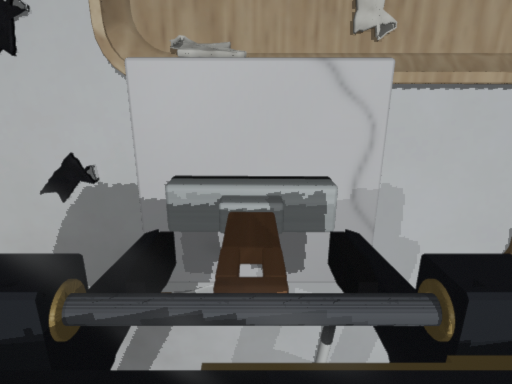

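View pics/s15c.png

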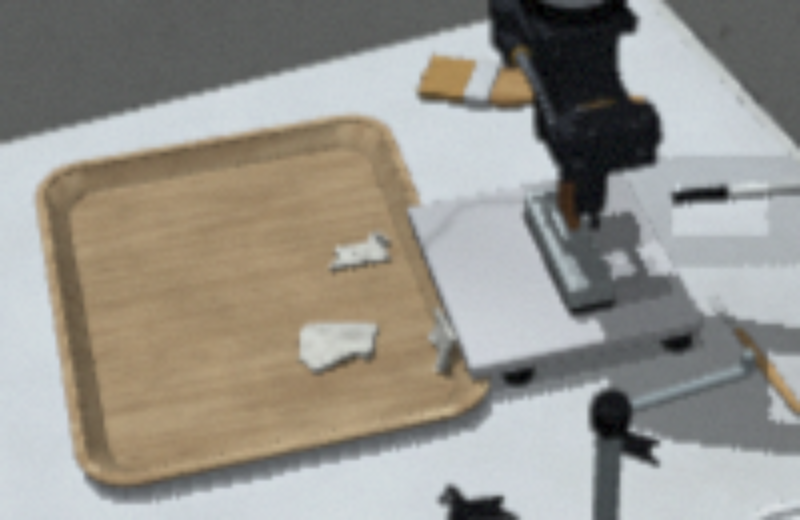

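The scraper stands released, with both fingers clear of the handle. I'll raise straight up.

```bash
python3 -m pendant '{"claw":[90,90,90,90,90,90,90,90,90,90],"translation":[[0,-6,0],[0,-15,0],[0,-28,0],[0,-42,0],[0,-58,0],[0,-75,0],[0,-95,0],[0,-115,0],[0,-130,0],[0,-130,0]],"spin":[0,0,0,0,0,0,0,0,0,0]}'; python3 - <<'E'
from h import *
a=np.radians(-7.5);c,s_=np.cos(a),np.sin(a)
def S(P):
    X=P[...,0]-.505;Y=P[...,1]+.158;return c*X+s_*Y,-s_*X+c*Y
s=snap('wrist','wrist16.png');P=cloud(s);z=P[...,2];rgb=s['pixels'].astype(int);sx,sy=S(P)
br=(rgb[...,0]-rgb[...,2]>25)&(z>.14)&(z<.19)&(abs(sx)<.05)
print('handle top',br.sum(),np.median(z[br]),z[br].max(),sx[br].mean(),sy[br].mean())
f=(z>.055)&(z<.075)&(abs(sx)<.06)&(abs(sy)<.09);print('foot',sx[f].min(),sx[f].max(),sy[f].min(),sy[f].max(),np.median(z[f]))
for sgn in(-1,1):
    k=f&(sgn*sy>.03); print(np.median(z[k]))
g=(rgb.max(-1)-rgb.min(-1)<22)&(rgb.min(-1)>100)&(sx>.0925)&(sx<.3)&(z<.045)&(z>.005)&(sy<.1)&(sy>-.23)
k,l,st,ce=cv2.connectedComponentsWithStats(g.astype(np.uint8))
for i in range(1,k):
    if st[i,4]>60:
        q=l==i;print('chip',st[i,4],ce[i].round(),'tray x %.3f..%.3f y %.3f..%.3f z %.3f..%.3f'%(sx[q].min()-.222,sx[q].max()-.222,sy[q].min()+.065,sy[q].max()+.065,z[q].min(),z[q].max()))
snap('side','side16.png');snap('scene','scene16.png')
a=cv2.imread('pics/side16.png')[130:330,130:370];cv2.imwrite('pics/s16c.png',cv2.resize(a,None,fx=3,fy=3))
E
```

```text
time: 29.88
tool_pos: [0.496, -0.1522, 0.255]
ee_rot: [0.466, -0.531, 0.533, -0.467]
contact_force: [-1.3, 0.1, -0.1]
gripper_width: 0.9
handle top 560 0.16431467757937934 0.16646915023925737 -0.009915303392463718 0.005851330487944841
foot -0.03094648864248895 0.0061176949219109164 -0.05420507489602743 0.06584170276483141 0.06492615845991952
0.06481509679178056
0.06502837634335254
chip 688 [244.  11.] tray x -0.084..-0.056 y 0.061..0.100 z 0.005..0.014
chip 758 [329.  35.] tray x -0.116..-0.064 y -0.038..-0.007 z 0.005..0.012
chip 311 [221.  66.] tray x -0.129..-0.115 y 0.075..0.130 z 0.006..0.035
```

View pics/wrist16.png

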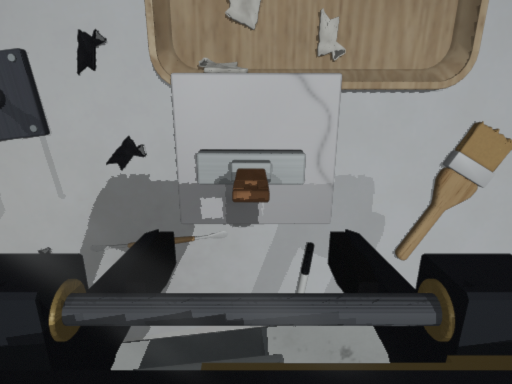

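View pics/s16c.png

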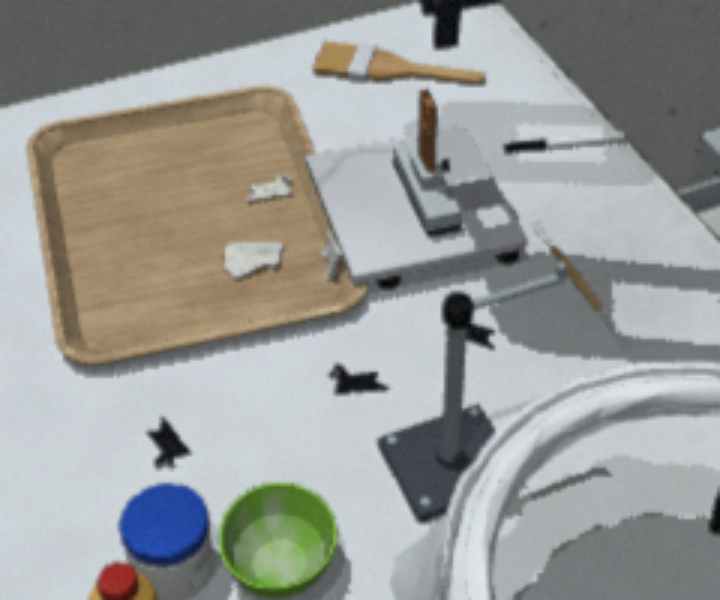

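```bash
python3 -c "
from bench import arm
o=arm.get_obs();print(o['time'],o['contact_force'],abs(o['qd']).max());print(arm.finish_job())"
```

```text
30.025 [ 1.11614929  1.06468275 -0.15822958] 0.005074919471051957
the job is handed in; nothing more can be done
None
```

The job is handed in at about 30 s of robot time. All three chips are in the tray and the scraper stands released on the slab. No verdict was reported.

- **Off the hook:** I lifted the scraper 14.5 mm and slid it off past the lip with no measurable contact force.
- **Pressing:** I felt the slab at a TCP height of about 124 mm and pressed with about 9 N for over half a second.
- **Sweeping:** I swept with the sole hovering about 0.5–1 mm above the slab, not pressed down, so the handle would not turn in the fingers. Chip B and one small chip went off in the first sweep. The last chip turned and poked slightly over the slab's +y edge, so I backed off and pushed it diagonally into the tray.
- **Last checks on the chips:** two chips lie flat in the tray. The third leans on the slab edge inside the rim, at about x = -0.12, y = +0.10 in the tray frame. Its visible part spans heights of 6 to 35 mm, so I put its middle near 20 mm. That is inside the limits, but it is the least certain of the three.
- **Last checks on the scraper and the rest:** the scraper stands level about 12 mm from the slab's centre, with its origin at a height of about 155 mm. The open gripper is well above it, touching nothing. The bowl, spatula and brush look unmoved in the pictures; I did not measure their positions.

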